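Uncover the chilling-ball dish and turn its lip to the mug

ROBOT

A 6-joint arm with a two-finger parallel gripper is mounted at the origin on a cart in front of the work surface, level with it; the furniture and walls round the work are solid. World frame = base frame: x ahead of the robot, y to its left, z up, the work surface at z = 0. Lengths are in m, angles in rad, forces in N, time in s.
With the tool pointing down it reaches from about 0.35 to 0.85 m from the base axis. Payload 8.1 kg.
Tool frame: the origin (TCP) lies at the very end of the fingers, on their centre line; the grasp point (between the pads) lies 19 mm behind it; z points along the fingers, y is the line along which they close (so a half turn about z gives the same grasp; the last joint's range is limited). The gripper opens to 93 mm and grips with 3 to 60 N. Pads are 15 mm wide; open, the fingers measure 128 mm over their backs; the gripper's body (75 mm by 188 mm) begins 65 mm behind the grasp point.
Start: joints at [1.25, 0.13, 1.488, -0, 1.523, -0.085], TCP at [0.14, 0.583, 0.219] pointing down, gripper open.
Joint ranges: [-2.96, 2.96], [-0.89, 2.26], [0.02, 2.5], [-1.34, 4.48], [0, 2.73], [-2.66, 2.66]. Speed limits (rad/s): [2.39, 2.39, 2.79, 3.14, 3.14, 3.14].

INTERFACE

Orientations are given as a rotation vector (axis times angle).
In Python, from plant import read_state, eyes, workorder gives the robot as it stands. The module is installed in compiled form; this text tells all that it offers.
- The arm moves only by the tool play_rows, never from a script. Its argument "targets" is one flat list of numbers, 4 for each row, row after row: the shift along the tool's x, y, z in cm, then the turn about the tool's z in degrees. In form: [dx, dy, dz, roll, dx, dy, dz, roll, ...]. A call has 1 to 8 rows; each row is the pose to reach, as a shift and turn from the pose commanded when the call began, along the tool's axes at that moment; what a row does not reach only later rows make up. A row lasts 1/12 s, in which the tool goes at most 41.7 mm and 7.16 degrees, less where a joint would pass 70% of its speed; a pose out of reach is approached as far as the arm can. A call with a gripper value outside its range is refused whole. "grip" is the finger opening in cm, from 0 to 9.3, set as the call begins (left out, the last holds). The fingers move at their own pace and stop on an object; "grip_force" is the grip in N (left out, the last holds). Time passes only in rows, so rows that repeat a pose let the fingers close. It gives the time, the measured TCP pose, the force, the opening and the grip force at its end, in the units of the state.
- read_state(): the state, without advancing time (a new reading comes with each control period).
- eyes.read_camera(name): name is "side" or "top"; returns a dict with "image" (480x640x3 uint8, red, green, blue), "vfov" (degrees; the focal length in pixels is half the picture's height over the tangent of half this angle, whatever the lens; pixels are square), "cx", "cy" (the principal point, pixels), "cam_to_world" (4x4, takes a point from camera to world coordinates). Camera axes: x right, y up, looking along -z (the intrinsics and any distortion apply to the point x, -y, -z); pixel columns grow to the right and rows downward; lengths in m; the calibration is good to about 2 mm. A picture is of the moment at which its call begins. There is no depth.
- workorder.close_job(): hands the job in; it is judged then, once.
The state is a dict: "t": time; "q": joint angles; "dq": joint speeds; "joint_torque": joint torques, N m; "tool_pos": TCP position; "orientation": TCP orientation; "force": force on the tool from outside, world axes, zero at the start; "wrist_torque": the same for the moment, N m; "opening": finger opening in m; "gripper_force": force on a finger pad.
Only numpy, scipy, OpenCV 4.12 (cv2) and the standard library are available. Lean on these libraries where they do the work, as an engineer would, in place of code of your own. Each camera call takes 0.05 s, during which the arm holds its last target. There are 200 camera calls.

TASK

Lift the loose lid off the small boat-shaped dish by its knob and set it down flat, right way up, on the bare worktop beside the board. Then take the dish by its two flat sides, lift it straight up about 10 cm and, keeping it level and over its board so that the loose steel ball stays in the middle, turn it about a quarter turn so that its pouring lip points at the mug, which stands to the left or right of the board. Finish while still holding the dish up there, steady and level; do not put it down, and leave the other things standing where they are.

Things in the scene. Friction and masses are not known exactly. Their poses are not given: they have to be found in the camera images.
- board: flat wooden board 150 x 100 mm, 12 mm thick, fixed to the worktop; origin at the centre of its underside (worktop height), x along its long side (roughly away from the robot), z up. The dish stands about in its middle at the start. Keep clear of the wall cupboard and rack that overhang the worktop at the right (y below about -0.25, x over about 0.3).
- dish_mid (a point): loose white boat-shaped dish, 0.18 kg; point at its centre, 21 mm above its underside. 104 x 64 mm from above with half-round ends, walls 42 mm high; x along its length to the pouring lip, y across, z up. Upright side walls, 64 mm apart outside, flat over x = -20..20 mm: grasp here from above. At the start it stands on the board, lip away from the robot.
- dish_seat (a point): point fixed in the dish, 22 mm above the middle of its underside: where the ball's centre lies when centred. The bed inside falls at 1 in 10 from all sides to the middle, 8 mm above the underside. Axes as dish_mid.
- dish_lip (a point): point on the pouring lip, 62 mm from the dish centre along its x and 25 mm above its underside; the lip is 34 mm wide and ends 69 mm from the centre. A thumb tab, 36 mm up, reaches as far at the other end. Axes as dish_mid.
- ball_center (a point): centre of the loose steel ball, 28 mm in diameter, 0.06 kg, that lies in the dish under the lid and rolls freely. Its axes turn as it rolls and mean nothing.
- lid_knob (a point): loose white lid, 102 x 62 mm, 0.10 kg; point at the centre of its bar knob, 26 mm above the feet of 4 studs under the lid (they reach 4 mm into the dish). Top of its plate: 11 mm above the feet. Knob 30 mm along x (the lid's length), 18 mm across y (grasp here), 22 mm high (15 to 37 mm above the feet). z up. On the worktop the point is 26 mm high.
- mug_mid (a point): white mug with a handle, about 90 mm across and 95 mm high; this point is on the axis of the mug, half-way up. It stands about 210 mm from the board's centre, straight to the left or to the right of the board (along the board's y). Leave it standing.
- tin_mid (a point): tall round food tin, 75 mm across and 110 mm high, centre half-way up; it stands on the side of the board opposite to the mug. Leave it standing.
- spoon: bystander: teaspoon, 130 mm long, lying at the back, to be left alone; origin at the centre of its underside
- pepper: bystander: wooden pepper mill, 58 mm across, 170 mm high, at the right, to be left alone; origin at the centre of its underside
Not all that is in view belongs to the job. What is shaped like the part that bears dish_mid but orange, pink or turquoise is not meant.

How it is judged:
By the outcome, as a careful person would: the job done as asked, in the order asked, and still so for the second after the job is handed in, while the arm keeps its last pose, push and grip.
It also fails if it takes over 64 s, if anything falls off the work surface, if the arm or the gripper's body presses on something with over 40 N, if the wrist force passes 120 N, or if a joint passes its speed limit or range.

## Working session

There is one attempt and no reset: what is moved stays moved. The work goes in short steps, Python scripts to look and compute and a tool call to move; the robot and the scene stay as the last step left them, time stands still between calls to the robot, and variables do not carry over. Pictures are saved under pics/ and viewed, at most 10 in all, crops included, and the job is handed in when it is done.

Besides the shell and the picture viewer there is one more tool, called as name(argument=value, ...) on one line, values as JSON. play_rows: Moves the arm, as the interface text tells. Its arguments: {"type":"object","properties":{"targets":{"type":"array"},"grip":{"type":"number"},"grip_force":{"type":"number"}},"required":["targets"]}

```bash
mkdir -p pics; cat > h.py <<'E'
import numpy as np, cv2
from plant import read_state, eyes, workorder
from scipy.spatial.transform import Rotation as R
def cam(n, save=None):
    c=eyes.read_camera(n)
    if save: cv2.imwrite('pics/'+save+'.png',c['image'][:,:,::-1])
    return c
def ray(c,u,v):
    f=240/np.tan(np.radians(c['vfov'])/2); T=np.array(c['cam_to_world'])
    d=T[:3,:3]@np.array([(u-c['cx'])/f,-(v-c['cy'])/f,-1]); return T[:3,3],d
def onz(c,u,v,z):
    o,d=ray(c,u,v); return o+d*(z-o[2])/d[2]
def proj(c,p):
    f=240/np.tan(np.radians(c['vfov'])/2); T=np.array(c['cam_to_world'])
    q=T[:3,:3].T@(np.array(p)-T[:3,3]); return c['cx']-f*q[0]/q[2], c['cy']+f*q[1]/q[2]
def tool():
    s=read_state(); return np.array(s['tool_pos']),R.from_rotvec(s['orientation']).as_matrix(),s
E
python3 - <<'E'
from h import *
for n in('top','side'):
    c=cam(n,n+'0'); print(n,[ (k,np.round(v,4).tolist()) for k,v in c.items() if k!='image'])
p,M,s=tool();print(p,M.round(3),s)
E
```

```text
top [('vfov', 50.4206), ('cx', 314.3524), ('cy', 254.9214), ('cam_to_world', [[0.0066, 0.9934, -0.1147, 0.3945], [-0.9998, 0.0085, 0.0163, 0.1881], [0.0171, 0.1146, 0.9933, 1.3299], [0.0, 0.0, 0.0, 1.0]])]
side [('vfov', 53.3061), ('cx', 319.5127), ('cy', 239.6384), ('cam_to_world', [[0.8687, 0.2685, -0.4163, -0.0039], [-0.4953, 0.4739, -0.728, -0.786], [0.0018, 0.8386, 0.5447, 0.8134], [0.0, 0.0, 0.0, 1.0]])]
[0.13997473 0.58290982 0.21767198] [[-0.972  0.234 -0.001]
 [ 0.234  0.972 -0.002]
 [ 0.    -0.002 -1.   ]] {'t': 0.1, 'q': array([ 1.24961286e+00,  1.31126631e-01,  1.48916290e+00,  4.98152175e-06,
        1.52301252e+00, -8.54067539e-02]), 'dq': array([-0.00061031, -0.00132491, -0.00276947,  0.0014982 , -0.00096944,
       -0.00043051]), 'joint_torque': array([ 5.99420673e-04, -5.61342752e+01, -4.93093336e+01,  7.70418369e-02,
        2.90281232e-02, -7.16339969e-05]), 'tool_pos': array([0.13997473, 0.58290982, 0.21767198]), 'orientation': array([-3.69459019e-01, -3.11943882e+00,  2.62795140e-03]), 'force': array([ 0.36519083, -0.43565902,  0.24015552]), 'wrist_torque': array([-0.0047693 , -0.06559272,  0.06076142]), 'gripper_force': 0.0, 'opening': 0.0932356235235338}
```

View pics/top0.png

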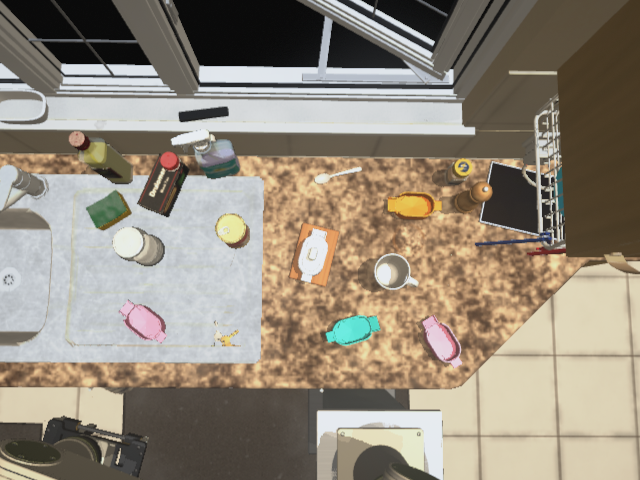

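View pics/side0.png

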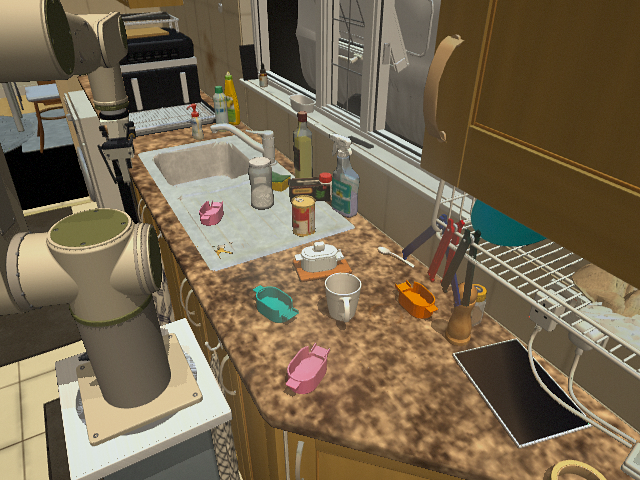

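The top view shows the white lidded dish on its board at (313,254), the mug to its right at (393,272) and the tin to its left at (231,231). The pink (143,322), (441,341), turquoise (353,330) and orange (414,206) boats are decoys. The white one at (313,254) is meant: it is the only white boat with a lid, and it stands on the board. I'll confirm that in a crop.

```bash
python3 - <<'E'
from h import *
a=cv2.imread('pics/top0.png')[205:305,270:440]; b=cv2.imread('pics/side0.png')[225:330,280:380]
a=cv2.resize(a,None,fx=4.5,fy=4.5,interpolation=cv2.INTER_CUBIC)[:,:765]; cv2.imwrite('pics/c1.png',a)
cv2.imwrite('pics/c2.png',cv2.resize(b,None,fx=5.5,fy=5.5,interpolation=cv2.INTER_CUBIC))
c=cam('top');im=c['image'];hsv=cv2.cvtColor(im,cv2.COLOR_RGB2HSV)
print(hsv[235,327],hsv[254,313],hsv[275,300],hsv[250,345])
roi=np.zeros((480,640),np.uint8);roi[215:295,283:345]=1
w=((hsv[...,1]<40)&(hsv[...,2]>150)).astype(np.uint8)*roi
for nm,m,z in(('white',w,.055),):
    cs=max(cv2.findContours(m,0,1)[0],key=cv2.contourArea);r=cv2.minAreaRect(cs);print(nm,r)
    P=np.array([onz(c,u,v,z)[:2] for u,v in cv2.boxPoints(r)]);print(P.round(4),P.mean(0))
b=((hsv[...,1]>150)&(hsv[...,2]>110)).astype(np.uint8)*roi|w
b=cv2.morphologyEx(b,cv2.MORPH_OPEN,np.ones((5,5)))
cs=max(cv2.findContours(b,0,1)[0],key=cv2.contourArea);r=cv2.minAreaRect(cs);print(r)
P=np.array([onz(c,u,v,.012)[:2] for u,v in cv2.boxPoints(r)]);print(P.round(4),P.mean(0))
E
```

```text
[ 14 145 227] [107   7 240] [ 12 132 156] [ 16  99 208]
white ((312.32073974609375, 255.37734985351562), (25.27433967590332, 53.295894622802734), 15.945395469665527)
[[0.4842 0.2206]
 [0.6146 0.185 ]
 [0.5973 0.1234]
 [0.4673 0.1597]] [0.54086913 0.17217141]
((312.32073974609375, 255.37734985351562), (25.27433967590332, 53.295894622802734), 15.945395469665527)
[[0.4873 0.2217]
 [0.622  0.1849]
 [0.6042 0.1212]
 [0.4698 0.1587]] [0.54580658 0.17163561]
```

View pics/c1.png

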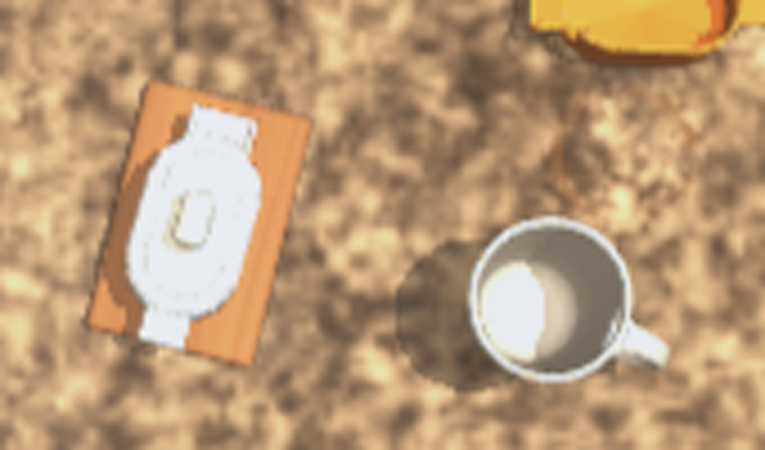

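View pics/c2.png

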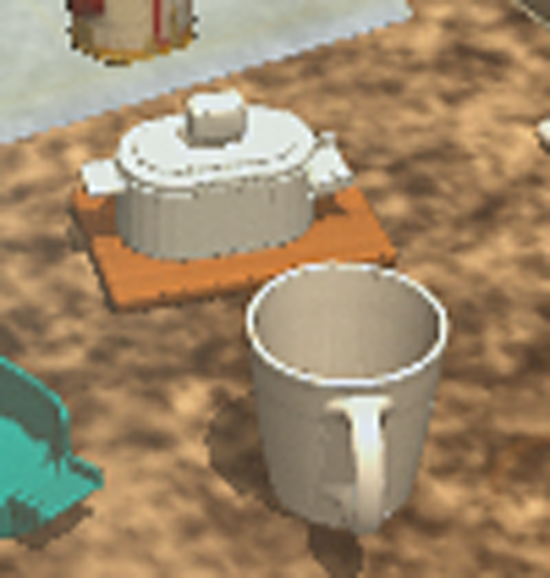

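The crops confirm the white lidded boat on the board. The knob's top is at about (313.5,253) in the top view and (319,243) in the side view. The lip is the wider tab, pointing away from the robot, and the mug is to the right.

```bash
python3 - <<'E'
from h import *
c=cam('top');s=cam('side')
f=lambda x,y:((x+.5)/4.5-.5+270,(y+.5)/4.5-.5+205)
g=lambda x,y:((x+.5)/5.5-.5+280,(y+.5)/5.5-.5+225)
P=np.array([onz(c,*f(*q),.012) for q in((150,82),(312,120),(250,367),(88,328))])[:,:2]
print('board',P.round(4).tolist(),P.mean(0), [np.linalg.norm(P[i]-P[i-1]).round(4) for i in range(4)])
e=(P[0]+P[1]-P[2]-P[3]);print('board yaw',np.degrees(np.arctan2(e[1],e[0])))
k=onz(c,*f(197,217),.087);k2=onz(s,*g(218,101),.087);print('knob',k,k2)
L=onz(c,*f(223,130),.037);T=onz(c,*f(163,330),.048);e=L-T;print('lip,tab',L,T,np.degrees(np.arctan2(e[1],e[0])),np.linalg.norm(e))
m=onz(c,*f(551,299),.095);print('mug',m, np.linalg.norm(m[:2]-P.mean(0)), onz(s,*g(347,325),.095))
# lid plate: contour by white at z~.058 ellipse extents
E=[onz(c,*f(*q),.060)[:2] for q in((127,254),(246,264),(141,186),(262,206))];print('sides',np.round(E,4), (E[0]+E[1]+E[2]+E[3])/4)
K=[onz(c,*f(*q),.087)[:2] for q in((182,247),(206,192))];print(K)
print('tin',onz(c,231,222,.11),onz(s,304,202,.11))
p,M,_=tool();print(p,M.round(3))
E
```

```text
board [[0.631, 0.1969], [0.6095, 0.1025], [0.4656, 0.138], [0.4873, 0.2312]] [0.54834588 0.16714194] [np.float64(0.1478), np.float64(0.0969), np.float64(0.1483), np.float64(0.0958)]
board yaw -13.641026371149602
knob [0.54311858 0.17008606 0.087     ] [0.54231772 0.17075982 0.087     ]
lip,tab [0.599191   0.15487572 0.037     ] [0.48394591 0.18811272 0.048     ] -16.087703102102736 0.12044553909967778
mug [ 0.49911068 -0.02177612  0.095     ] 0.19522843079493335 [ 0.49714332 -0.02304275  0.095     ]
sides [[0.5253 0.2085]
 [0.5202 0.1422]
 [0.5635 0.2011]
 [0.5528 0.1335]] [0.54046936 0.17131828]
[array([0.5265874 , 0.17814682]), array([0.55691866, 0.1652616 ])]
tin [0.61379914 0.37035923 0.11      ] [0.59745458 0.36218903 0.11      ]
[0.14005014 0.58315029 0.21815658] [[-0.972  0.234 -0.   ]
 [ 0.234  0.972 -0.001]
 [ 0.    -0.001 -1.   ]]
```

```bash
cat >> h.py <<'E'
def go(x,y,z,yaw=None):
    "rows in cm; yaw = desired world yaw of object x axis (tool y = object y)"
    p,M,s=tool(); d=M.T@(np.array([x,y,z])-p)*100
    cur=np.degrees(np.arctan2(-M[0,1],M[1,1])); r=0 if yaw is None else -(yaw-cur)
    print('move',d.round(2),'roll',round(r,2),'cur yaw',cur.round(2),'pos',p.round(4),'tilt',M[:,2].round(4),'q6',s['q'][5].round(3),'F',s['force'].round(2),'open',s['opening'].round(4),s['gripper_force'],'t',s['t'])
E
python3 -c "
from h import *
go(.5427,.1704,.18,-16)"
```

```text
Traceback (most recent call last):
  File "h.py", line 22, in go
    print('move',d.round(2),'roll',round(r,2),'cur yaw',cur.round(2),'pos',p.round(4),'tilt',M[:,2].round(4),'q6',s['q'][5].round(3),'F',s['force'].round(2),'open',s['opening'].round(4),s['gripper_force'],'t',s['t'])
                                                                                                                                                                    ^^^^^^^^^^^^^^^^^^
AttributeError: 'float' object has no attribute 'round'
```

```bash
sed -i "s/s\['opening'\].round(4)/round(s['opening'],4)/" h.py
python3 -c "
from h import *
go(.5427,.1704,.18,-16)"
```

```text
move [-48.79 -30.72   3.84] roll 2.49 cur yaw -13.51 pos [0.1401 0.5832 0.2182] tilt [-3.e-04 -8.e-04 -1.e+00] q6 -0.085 F [-0.06  0.19 -0.44] open 0.0932 0.0 t 0.25
```

play_rows(targets=[-4, -2.5, 0, 0, -8, -5, 0, 0, -12, -7.5, 0, 0, -16, -10, 0, 0, -19.5, -12.5, 0, 0, -22.5, -14.5, 0, 0, -24.5, -15.5, 0, 0, -25, -15.7, 0, 0], grip=5, grip_force=15)

```text
t: 0.92
tool_pos: [0.3503, 0.3682, 0.2187]
orientation: [0.376, 3.117, -0.002]
force: [-0.7, 0.4, -0.4]
opening: 0.0505
gripper_force: 0.0
```

play_rows(targets=[-3.5, -2.2, 0, 0, -7.5, -4.5, 0.5, 0.5, -11.5, -7, 1, 1, -15.5, -9.5, 2, 1.5, -19, -12, 3, 2, -22, -14, 3.5, 2.5, -23.5, -15, 3.8, 2.5, -23.8, -15, 3.8, 2.5])

```text
t: 1.58
tool_pos: [0.545, 0.1664, 0.1789]
orientation: [-0.444, -3.109, 0.004]
force: [-0.6, 1.3, -0.4]
opening: 0.0502
gripper_force: 0.0
```

```bash
python3 -c "
from h import *
go(.5427,.1704,.066,-16)"
```

```text
move [ 0.33  0.34 11.29] roll -0.27 cur yaw -16.27 pos [0.545  0.1664 0.1789] tilt [-0.0012 -0.0021 -1.    ] q6 -1.079 F [-0.59  1.26 -0.45] open 0.0502 0.0 t 1.5833
```

play_rows(targets=[0, 0, 0, 0, 0, 0, 0, 0, 0, 0, 0, 0, 0, 0, 0, 0])

```text
t: 1.92
tool_pos: [0.5423, 0.1723, 0.1811]
orientation: [0.435, 3.111, 0.001]
force: [-0.1, 0.4, 0.6]
opening: 0.0502
gripper_force: 0.0
```

```bash
python3 -c "
from h import *
go(.5427,.1704,.066,-16)"
```

```text
move [-0.09 -0.18 11.51] roll 0.1 cur yaw -15.9 pos [0.5423 0.1723 0.1811] tilt [ 4.e-04  4.e-04 -1.e+00] q6 -1.076 F [-0.1   0.37  0.58] open 0.0502 0.0 t 1.9167
```

play_rows(targets=[-0.05, -0.1, 2.5, 0, -0.1, -0.15, 5, 0, -0.1, -0.15, 7.5, 0, -0.1, -0.15, 9, 0, -0.1, -0.15, 10, 0, -0.1, -0.15, 10.8, 0, -0.1, -0.15, 11.4, 0, -0.1, -0.15, 11.4, 0])

```text
t: 2.58
tool_pos: [0.543, 0.1695, 0.0661]
orientation: [-0.436, -3.111, 0.0]
force: [-0.3, 0.3, -0.6]
opening: 0.0502
gripper_force: 0.0
```

play_rows(targets=[0, 0, 0, 0, 0, 0, 0, 0])

```text
t: 2.75
tool_pos: [0.5443, 0.1694, 0.0678]
orientation: [0.437, 3.109, 0.001]
force: [-0.8, 1.1, -0.1]
opening: 0.0501
gripper_force: 0.0
```

```bash
python3 - <<'E'
from h import *
go(.5427,.1704,.066,-16)
a=cam('top')['image'][205:305,270:370];b=cam('side')['image'][200:300,270:370]
cv2.imwrite('pics/g1.png',cv2.resize(np.hstack([a,b]),None,fx=4,fy=4,interpolation=cv2.INTER_CUBIC)[:,:,::-1])
E
```

```text
move [0.18 0.05 0.18] roll -0.01 cur yaw -16.01 pos [0.5443 0.1694 0.0678] tilt [ 1.8e-03  4.0e-04 -1.0e+00] q6 -1.08 F [-0.83  1.05 -0.13] open 0.0501 0.0 t 2.75
```

View pics/g1.png

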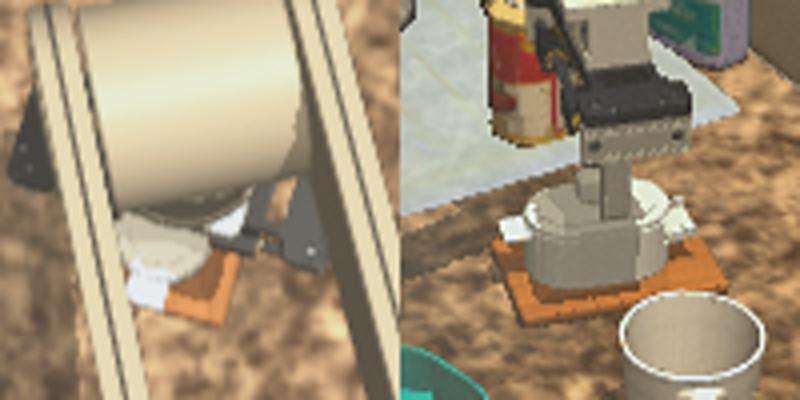

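The side view shows the near finger at (324,254) in front of the knob, with the knob peeking out at its left at (317,245). The gripper straddles it, so I close.

play_rows(targets=[0.1, 0, 0.1, 0, 0.1, 0, 0.1, 0, 0.1, 0, 0.1, 0, 0.1, 0, 0.1, 0, 0.1, 0, 0.1, 0, 0.1, 0, 0.1, 0, 0.1, 0, 0.1, 0, 0.1, 0, 0.1, 0], grip=1, grip_force=15)

```text
t: 3.52
tool_pos: [0.5426, 0.1695, 0.0658]
orientation: [0.437, 3.111, 0.0]
force: [0.1, 1.2, 0.4]
opening: 0.018
gripper_force: 15.0
```

play_rows(targets=[0, 0, -0.3, 0, 0, 0, -0.8, 0, 0, 0, -1.5, 0, 0, 0, -2.5, 0, 0, 0, -3.5, 0, 0, 0, -4.5, 0, 0, 0, -5.3, 0, 0, 0, -5.6, 0])

```text
t: 4.18
tool_pos: [0.5437, 0.1697, 0.1242]
orientation: [0.437, 3.108, 0.002]
force: [-0.5, -0.7, -1.1]
opening: 0.0179
gripper_force: 15.0
```

```bash
python3 - <<'E'
from h import *
go(.40,.212,.12,-16)
cam('side','s2')
c=cam('top'); print('teal/mat edge', onz(c,263,300,0), onz(c,328,330,.04), onz(c,378,325,.04), 'front edge',onz(c,315,388,0))
E
```

```text
move [14.98  0.1   0.38] roll -0.01 cur yaw -16.01 pos [0.5437 0.1697 0.1242] tilt [ 3.1e-03  7.0e-04 -1.0e+00] q6 -1.079 F [-0.54 -0.69 -1.14] open 0.0179 14.983688592910767 t 4.1833
teal/mat edge [0.42910626 0.29877907 0.        ] [0.35430568 0.13145965 0.04      ] [0.36750517 0.00578004 0.04      ] front edge [0.20648157 0.16235289 0.        ]
```

View pics/s2.png

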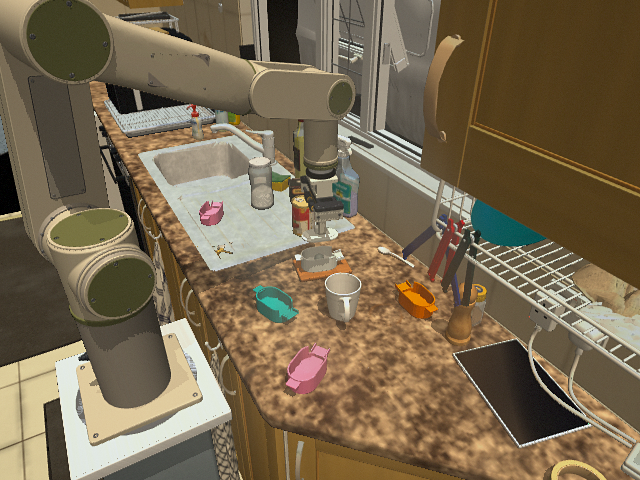

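The side view shows the lid hanging level from the gripper at (320,234), with the open dish still on the board at (322,260).

play_rows(targets=[1, 0, 0, 0, 3, 0, 0, 0, 5.5, 0, 0, 0, 8.5, 0, 0, 0, 11.5, 0, 0, 0, 13.5, 0, 0, 0, 14.7, 0, 0, 0, 15, 0, 0, 0])

```text
t: 4.95
tool_pos: [0.3954, 0.2112, 0.1205]
orientation: [-0.435, -3.109, 0.001]
force: [-0.6, -1.3, -0.6]
opening: 0.0177
gripper_force: 15.0
```

play_rows(targets=[0, 0, 1, 0, 0, 0, 3, 0, 0, 0, 5, 0, 0, 0, 7, 0, 0, 0, 8.3, 0, 0, 0, 9, 0, 0, 0, 9.4, 0, 0, 0, 9.4, 0])

```text
t: 5.62
tool_pos: [0.398, 0.2104, 0.0266]
orientation: [-0.438, -3.109, 0.001]
force: [-0.3, -0.4, -1.0]
opening: 0.0178
gripper_force: 15.0
```

play_rows(targets=[0, 0, 0, 0, 0, 0, 0, 0, 0, 0, 0, 0])

```text
t: 5.87
tool_pos: [0.3992, 0.2111, 0.0286]
orientation: [0.437, 3.109, 0.001]
force: [-0.7, -0.2, -1.4]
opening: 0.0176
gripper_force: 15.0
```

```bash
python3 - <<'E'
from h import *
go(.40,.212,.0155,-16)
E
```

```text
move [-0.05  0.1   1.31] roll -0.01 cur yaw -16.01 pos [0.3992 0.2111 0.0286] tilt [ 1.7e-03  6.0e-04 -1.0e+00] q6 -0.918 F [-0.74 -0.15 -1.38] open 0.0176 14.98364344239235 t 5.8667
```

play_rows(targets=[0, 0, 0.4, 0, 0, 0, 0.8, 0, 0, 0, 0.9, 0, 0, 0, 1, 0, 0, 0, 1, 0, 0, 0, 1, 0])

```text
t: 6.37
tool_pos: [0.3983, 0.2108, 0.0176]
orientation: [-0.437, -3.111, 0.0]
force: [0.1, -0.7, -0.5]
opening: 0.0177
gripper_force: 15.0
```

play_rows(targets=[0, 0, 0.1, 0, 0, 0, 0.2, 0, 0, 0, 0.2, 0, 0, 0, 0.2, 0])

```text
t: 6.7
tool_pos: [0.3985, 0.2108, 0.0158]
orientation: [0.437, 3.111, 0.0]
force: [-0.8, -0.3, 0.8]
opening: 0.0179
gripper_force: 15.0
```

play_rows(targets=[0, 0, 0.05, 0, 0, 0, 0.1, 0, 0, 0, 0.1, 0, 0, 0, 0.1, 0])

```text
t: 7.03
tool_pos: [0.3986, 0.2108, 0.0157]
orientation: [0.437, 3.111, -0.0]
force: [-5.3, -2.7, 12.3]
opening: 0.018
gripper_force: 15.0
```

Contact at the expected height (12 N). I relax slightly, open, and rise.

play_rows(targets=[0, 0, -0.1, 0, 0, 0, -0.1, 0])

```text
t: 7.2
tool_pos: [0.3985, 0.2109, 0.0158]
orientation: [0.438, 3.111, 0.0]
force: [-0.1, 0.8, -1.5]
opening: 0.0178
gripper_force: 15.0
```

play_rows(targets=[0, 0, 0, 0, 0, 0, 0, 0, 0, 0, 0, 0, 0, 0, 0, 0, 0, 0, 0, 0, 0, 0, 0, 0], grip=5)

```text
t: 7.7
tool_pos: [0.3983, 0.2108, 0.0156]
orientation: [-0.437, -3.111, 0.0]
force: [-0.1, 1.1, 0.2]
opening: 0.0488
gripper_force: 0.0
```

play_rows(targets=[0, 0, -0.5, 0, 0, 0, -2, 0, 0, 0, -5, 0, 0, 0, -8, 0, 0, 0, -11, 0, 0, 0, -13.5, 0, 0, 0, -15, 0, 0, 0, -15, 0])

```text
t: 8.37
tool_pos: [0.4007, 0.2118, 0.1704]
orientation: [0.437, 3.105, 0.006]
force: [0.5, -0.6, -0.3]
opening: 0.0498
gripper_force: 0.0
```

play_rows(targets=[2, 0, 0, 0, 5, 0, 0, 0, 8, 0, 0, 0, 10, 0, 0, 0, 11, 0, 0, 0, 11, 0, 0, 0, 11, 0, 0, 0], grip=9.3)

```text
t: 8.95
tool_pos: [0.2928, 0.2412, 0.1654]
orientation: [0.435, 3.111, -0.0]
force: [0.7, 0.5, 0.3]
opening: 0.0909
gripper_force: 0.0
```

```bash
python3 - <<'E'
from h import *
go(.5427,.1704,.15,-16)
c=cam('top');s=cam('side')
a=c['image'][215:345,260:360];b=s['image'][230:330,220:370]
cv2.imwrite('pics/g3.png',np.hstack([cv2.resize(a[:,:,::-1],(400,520),interpolation=2),cv2.resize(b[:,:,::-1],(400,267),interpolation=2).repeat(1,0) if 0 else cv2.copyMakeBorder(cv2.resize(b[:,:,::-1],(400,267),interpolation=2),0,253,0,0,0)]))
E
```

```text
move [-25.97   0.06   1.55] roll 0.06 cur yaw -15.94 pos [0.2928 0.2412 0.1654] tilt [ 5.e-04 -2.e-04 -1.e+00] q6 -0.739 F [0.73 0.5  0.3 ] open 0.0909 0.0 t 8.95
```

View pics/g3.png

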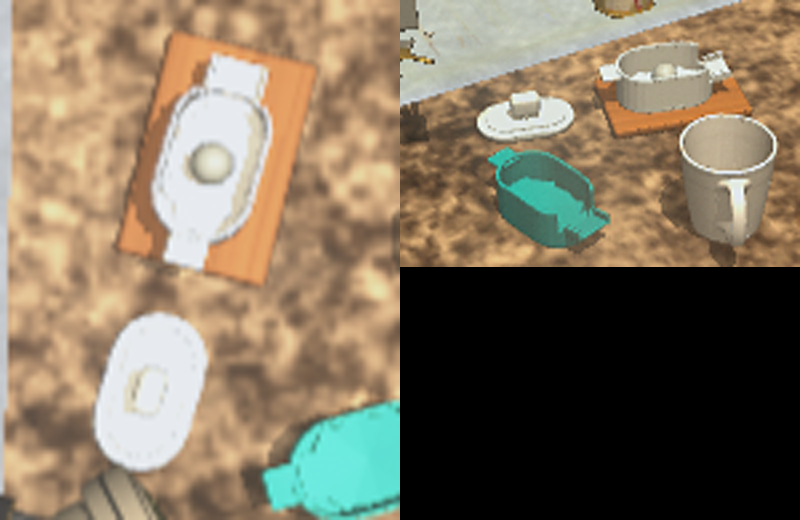

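The lid lies flat, right way up, on the worktop at crop (150,390), clear of the board. The ball sits in the dish at crop (211,163), with the lip at (238,75) and the tab at (187,250).

```bash
python3 - <<'E'
from h import *
c=cam('top');s=cam('side')
f=lambda x,y:((x+.5)/4-.5+260,(y+.5)/4-.5+215)
b=onz(c,*f(211,163),.034);g=onz(s,220+666/400*150-.5-250+100*0 if 0 else 220+(266)*150/400-.3,230+72*100/267-.3,.034);print('ball',b,g)
L=onz(c,*f(240,75),.037);T=onz(c,*f(187,250),.048);e=L-T;print(L,T,(L+T)/2,np.degrees(np.arctan2(e[1],e[0])))
# bright rim segment: white mask min-area rect of dish
im=c['image'];hsv=cv2.cvtColor(im,cv2.COLOR_RGB2HSV)
r=np.zeros((480,640),np.uint8);r[222:284,292:332]=1
w=((hsv[...,1]<60)&(hsv[...,2]>120)).astype(np.uint8)*r
q=max(cv2.findContours(w,0,1)[0],key=cv2.contourArea);R_=cv2.minAreaRect(q);print(R_,onz(c,*R_[0],.05))
P=np.array([onz(c,u,v,.05)[:2] for u,v in cv2.boxPoints(R_)]);print(P.round(4).tolist())
go(.5427,.1704,.15,-16)
E
```

```text
ball [0.54288466 0.17186965 0.034     ] [0.54774221 0.17884692 0.034     ]
[0.59952644 0.15370097 0.037     ] [0.48602299 0.18676647 0.048     ] [0.54277472 0.17023372 0.0425    ] -16.24174845540374
((312.08489990234375, 255.45281982421875), (25.68642234802246, 53.570613861083984), 15.945395469665527) [0.54084813 0.17280129 0.05      ]
[[0.4842, 0.2219], [0.6157, 0.186], [0.5981, 0.1231], [0.467, 0.1597]]
move [-25.91   0.13   1.56] roll -0.07 cur yaw -16.07 pos [0.2934 0.2408 0.1656] tilt [-1.e-04 -3.e-04 -1.e+00] q6 -0.738 F [-0.7   0.41  0.72] open 0.093 0.0 t 9.15
```

play_rows(targets=[-2, 0, 0, 0, -5, 0, 0, 0, -9, 0, 0, 0, -13, 0, 0, 0, -17, 0, 0, 0, -21, 0.1, 0, 0, -24.5, 0.1, 0, 0, -25.9, 0.1, 0, 0], grip=9.3)

```text
t: 9.82
tool_pos: [0.546, 0.168, 0.1647]
orientation: [0.442, 3.11, -0.001]
force: [0.4, 0.6, -0.7]
opening: 0.093
gripper_force: 0.0
```

play_rows(targets=[0, 0, 0, 0, 0, 0, 0, 0, 0, 0, 0, 0, 0, 0, 0, 0])

```text
t: 10.15
tool_pos: [0.5409, 0.171, 0.1655]
orientation: [-0.436, -3.11, 0.0]
force: [-0.2, 0.7, -1.0]
opening: 0.0932
gripper_force: 0.0
```

```bash
python3 - <<'E'
from h import *
go(.543,.171,.07,-16.1)
E
```

```text
move [-0.21  0.06  9.55] roll 0.12 cur yaw -15.98 pos [0.5409 0.171  0.1655] tilt [-6.e-04  0.e+00 -1.e+00] q6 -1.076 F [-0.21  0.75 -1.01] open 0.0932 0.0 t 10.15
```

play_rows(targets=[-0.1, 0, 1.5, 0, -0.1, 0, 4, 0, -0.1, 0, 6.5, 0, -0.1, 0, 8, 0, -0.1, 0, 9, 0, -0.1, 0, 9.5, 0, -0.1, 0, 9.5, 0, -0.1, 0, 9.5, 0])

```text
t: 10.82
tool_pos: [0.5432, 0.1708, 0.0717]
orientation: [0.437, 3.11, 0.001]
force: [0.1, 0.2, -0.4]
opening: 0.0932
gripper_force: 0.0
```

play_rows(targets=[0, 0, 1, 0, 0, 0, 2, 0, 0, 0, 3, 0, 0, 0, 4, 0, 0, 0, 4.6, 0, 0, 0, 5, 0, 0, 0, 5, 0, 0, 0, 5, 0])

```text
t: 11.48
tool_pos: [0.5426, 0.1704, 0.0203]
orientation: [-0.438, -3.11, 0.0]
force: [0.3, 0.5, 0.3]
opening: 0.0929
gripper_force: 0.0
```

```bash
python3 - <<'E'
from h import *
go(.543,.171,.019,-16.1)
b=cam('side')['image'][215:305,260:380]
cv2.imwrite('pics/g4.png',cv2.resize(b[:,:,::-1],None,fx=5,fy=5,interpolation=2))
E
```

```text
move [-0.02  0.07  0.13] roll 0.09 cur yaw -16.01 pos [0.5426 0.1704 0.0203] tilt [-6.e-04 -2.e-04 -1.e+00] q6 -1.077 F [0.32 0.52 0.31] open 0.0929 0.0 t 11.4833
```

View pics/g4.png

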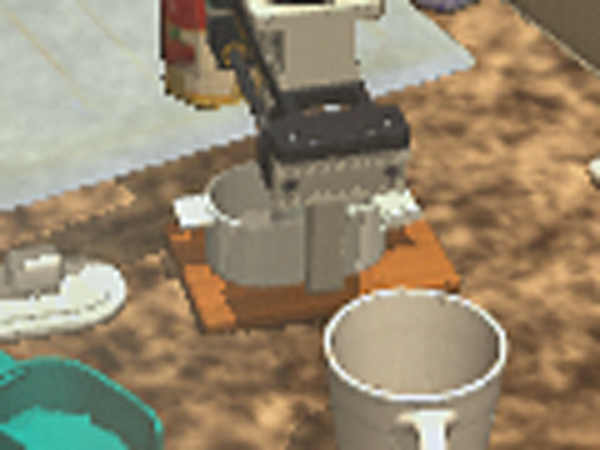

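The near finger stands beside the dish's flat wall at about crop (325,250), and the dish is undisturbed. I close gently.

play_rows(targets=[0, 0, 0.05, 0, 0, 0, 0.1, 0, 0, 0, 0.1, 0, 0, 0, 0.1, 0], grip=7, grip_force=5)

```text
t: 11.87
tool_pos: [0.543, 0.1704, 0.0199]
orientation: [0.437, 3.111, 0.0]
force: [0.1, -0.3, -0.7]
opening: 0.0724
gripper_force: 0.0
```

play_rows(targets=[0, 0, 0, 0, 0, 0, 0, 0, 0, 0, 0, 0, 0, 0, 0, 0, 0, 0, 0, 0, 0, 0, 0, 0], grip=5.5)

```text
t: 12.37
tool_pos: [0.543, 0.1706, 0.0198]
orientation: [0.437, 3.111, 0.0]
force: [0.2, 1.6, 2.7]
opening: 0.0641
gripper_force: 5.0
```

play_rows(targets=[0, 0, 0, 0, 0, 0, 0, 0, 0, 0, 0, 0, 0, 0, 0, 0], grip_force=25)

```text
t: 12.7
tool_pos: [0.543, 0.1706, 0.0198]
orientation: [0.437, 3.111, 0.0]
force: [0.6, 2.8, 2.2]
opening: 0.0638
gripper_force: 25.0
```

play_rows(targets=[0, 0, -0.1, 0, 0, 0, -0.3, 0, 0, 0, -0.6, 0, 0, 0, -1, 0, 0, 0, -1.4, 0, 0, 0, -1.7, 0, 0, 0, -1.9, 0, 0, 0, -2, 0])

```text
t: 13.37
tool_pos: [0.5431, 0.1705, 0.0403]
orientation: [0.437, 3.11, 0.0]
force: [-0.5, 0.7, -3.0]
opening: 0.0639
gripper_force: 25.0
```

```bash
python3 - <<'E'
from h import *
go(.543,.171,.119,-16.1)
print(tool()[2]['wrist_torque'])
b=cam('side')['image'][195:305,260:380]
cv2.imwrite('pics/g5.png',cv2.resize(b[:,:,::-1],None,fx=5,fy=5,interpolation=2))
E
```

```text
move [ 0.02  0.05 -7.87] roll 0.09 cur yaw -16.01 pos [0.5431 0.1705 0.0403] tilt [ 8.e-04  1.e-04 -1.e+00] q6 -1.077 F [-0.46  0.75 -2.96] open 0.0639 24.999645352363586 t 13.3667
[ 0.01109414 -0.02349768  0.03904518]
```

View pics/g5.png

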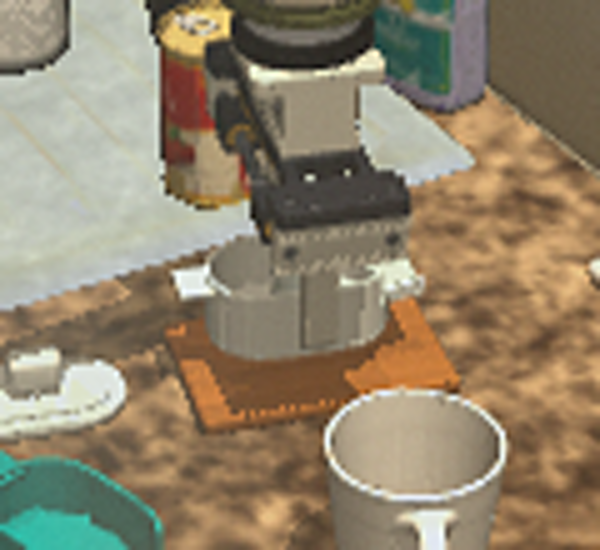

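Lifted level, with a measured weight of about 3 N (2.4 N expected). Now the rest of the lift, slowly.

play_rows(targets=[0, 0, -0.1, 0, 0, 0, -0.4, 0, 0, 0, -0.8, 0, 0, 0, -1.3, 0, 0, 0, -1.8, 0, 0, 0, -2.3, 0, 0, 0, -2.8, 0, 0, 0, -3.3, 0])

```text
t: 14.08
tool_pos: [0.5429, 0.1705, 0.0734]
orientation: [0.437, 3.111, 0.0]
force: [0.4, 1.2, -3.0]
opening: 0.0638
gripper_force: 25.0
```

play_rows(targets=[0, 0, -0.5, 0, 0, 0, -1, 0, 0, 0, -1.6, 0, 0, 0, -2.2, 0, 0, 0, -2.8, 0, 0, 0, -3.3, 0, 0, 0, -3.7, 0, 0, 0, -4, 0])

```text
t: 14.75
tool_pos: [0.543, 0.1705, 0.1134]
orientation: [0.437, 3.11, 0.0]
force: [-0.4, 0.2, -3.1]
opening: 0.064
gripper_force: 25.0
```

play_rows(targets=[0, 0, -0.3, 0, 0, 0, -0.5, 0, 0, 0, -0.6, 0, 0, 0, -0.6, 0, 0, 0, -0.6, 0, 0, 0, -0.6, 0])

```text
t: 15.25
tool_pos: [0.5426, 0.1704, 0.1183]
orientation: [-0.437, -3.111, 0.0]
force: [-0.2, 0.1, -2.9]
opening: 0.0641
gripper_force: 25.0
```

play_rows(targets=[0, 0, 0, 0.3, 0, 0, 0, 1, 0, 0, 0, 2, 0, 0, 0, 3.5, 0, 0, 0, 5, 0, 0, 0, 6.5, 0, 0, 0, 8, 0, 0, 0, 9.5])

```text
t: 15.92
tool_pos: [0.5428, 0.1704, 0.1186]
orientation: [-0.697, -3.063, 0.0]
force: [-0.5, 0.7, -3.2]
opening: 0.0636
gripper_force: 25.0
```

```bash
python3 - <<'E'
from h import *
go(.543,.171,.119,-103)
E
```

```text
move [ 0.    0.06 -0.04] roll 77.35 cur yaw -25.65 pos [0.5428 0.1704 0.1186] tilt [-1.e-04 -0.e+00 -1.e+00] q6 -0.909 F [-0.53  0.65 -3.16] open 0.0636 24.998944401741028 t 15.9167
```

play_rows(targets=[0, 0, 0, 2, 0, 0, 0, 4, 0, 0, 0, 6, 0, 0, 0, 8, 0, 0, 0, 10, 0, 0, 0, 12, 0, 0, 0, 14, 0, 0, 0, 16])

```text
t: 16.58
tool_pos: [0.5428, 0.1704, 0.1186]
orientation: [-1.117, -2.936, 0.0]
force: [-0.6, 0.4, -2.8]
opening: 0.0639
gripper_force: 25.0
```

play_rows(targets=[0, 0, 0, 2, 0, 0, 0, 4, 0, 0, 0, 6, 0, 0, 0, 8, 0, 0, 0, 10, 0, 0, 0, 12, 0, 0, 0, 14, 0, 0, 0, 16])

```text
t: 17.25
tool_pos: [0.5428, 0.1704, 0.1186]
orientation: [-1.515, -2.752, 0.0]
force: [-0.3, -0.4, -2.9]
opening: 0.0639
gripper_force: 25.0
```

play_rows(targets=[0, 0, 0, 2, 0, 0, 0, 4, 0, 0, 0, 6, 0, 0, 0, 8, 0, 0, 0, 10, 0, 0, 0, 12, 0, 0, 0, 14, 0, 0, 0, 16])

```text
t: 17.92
tool_pos: [0.5428, 0.1704, 0.1186]
orientation: [-1.883, -2.514, 0.0]
force: [-1.4, -0.7, -2.5]
opening: 0.0639
gripper_force: 25.0
```

play_rows(targets=[0, 0, 0, 2, 0, 0, 0, 4, 0, 0, 0, 6, 0, 0, 0, 8, 0, 0, 0, 10, 0, 0, 0, 12, 0, 0, 0, 14, 0, 0, 0, 16])

```text
t: 18.58
tool_pos: [0.5427, 0.1704, 0.1186]
orientation: [-2.215, -2.228, 0.0]
force: [-0.4, 0.8, -2.0]
opening: 0.0641
gripper_force: 25.0
```

play_rows(targets=[0, 0, 0, 2, 0, 0, 0, 4, 0, 0, 0, 6, 0, 0, 0, 8, 0, 0, 0, 9.5, 0, 0, 0, 10.5, 0, 0, 0, 11.3, 0, 0, 0, 12])

```text
t: 19.25
tool_pos: [0.5428, 0.1704, 0.1186]
orientation: [2.434, 1.986, -0.0]
force: [-1.0, 0.1, -3.0]
opening: 0.0638
gripper_force: 25.0
```

play_rows(targets=[0, 0, 0, 0.4, 0, 0, 0, 0.6, 0, 0, 0, 0.6, 0, 0, 0, 0.6, 0, 0, 0, 0.6, 0, 0, 0, 0.6, 0, 0, 0, 0.6, 0, 0, 0, 0.6])

```text
t: 19.92
tool_pos: [0.5428, 0.1704, 0.1186]
orientation: [-2.443, -1.975, 0.0]
force: [0.7, -0.4, -3.0]
opening: 0.0642
gripper_force: 25.0
```

```bash
python3 - <<'E'
from h import *
go(.543,.171,.119,-103)
c=cam('top');s=cam('side')
a=c['image'][210:310,275:425];b=s['image'][190:330,250:400]
cv2.imwrite('pics/g6.png',np.vstack([cv2.resize(x[:,:,::-1],None,fx=2.5*1,fy=2.5,interpolation=2) if 0 else cv2.resize(x[:,:,::-1],(375,h),interpolation=2) for x,h in((a,250),(b,350))]))
E
```

```text
move [ 0.06  0.01 -0.04] roll 0.89 cur yaw -102.11 pos [0.5428 0.1704 0.1186] tilt [-0. -0. -1.] q6 0.425 F [ 0.73 -0.36 -2.97] open 0.0642 24.99954789876938 t 19.9167
```

View pics/g6.png

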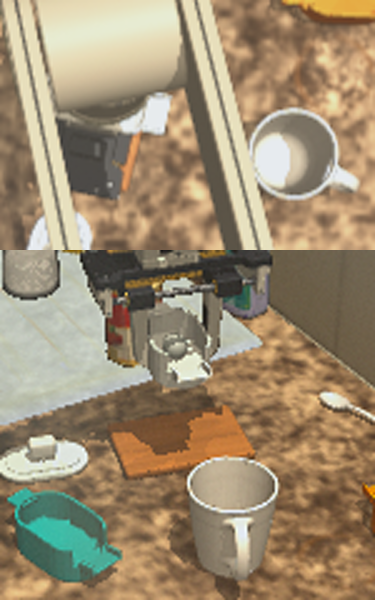

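The side view shows the dish held level about 10 cm above the board, with the ball in the middle at crop (180,345). The lip points towards the mug, and the mug, tin and lid are standing as they were. I let it settle, check the lip direction by numbers and hand in.

play_rows(targets=[0, 0, 0, 0.5, 0, 0, 0, 0.8, 0, 0, 0, 0.8, 0, 0, 0, 0.8, 0, 0, 0, 0.8, 0, 0, 0, 0.8, 0, 0, 0, 0.8, 0, 0, 0, 0.8])

```text
t: 20.68
tool_pos: [0.5428, 0.1704, 0.1187]
orientation: [2.457, 1.958, 0.0]
force: [-0.1, 0.2, -3.1]
opening: 0.0636
gripper_force: 25.0
```

play_rows(targets=[0, 0, 0, 0, 0, 0, 0, 0, 0, 0, 0, 0, 0, 0, 0, 0, 0, 0, 0, 0, 0, 0, 0, 0, 0, 0, 0, 0, 0, 0, 0, 0])

```text
t: 21.35
tool_pos: [0.5428, 0.1704, 0.1187]
orientation: [2.457, 1.958, 0.0]
force: [0.5, -0.7, -3.0]
opening: 0.064
gripper_force: 25.0
```

```bash
python3 - <<'E'
from h import *
go(.543,.171,.119,-103)
s=cam('side')
L=onz(s,326,238,.136);B=onz(s,322,228.5,.133);c=np.array([.543,.1705]);d=L[:2]-c
print(L,B,'lip dir',np.degrees(np.arctan2(d[1],d[0])),np.linalg.norm(d))
print(workorder.close_job())
E
```

```text
move [ 0.06  0.01 -0.03] roll 0.09 cur yaw -102.91 pos [0.5428 0.1704 0.1187] tilt [ 0. -0. -1.] q6 0.439 F [ 0.48 -0.67 -2.97] open 0.064 24.99953716993332 t 21.35
[0.53253413 0.11794414 0.136     ] [0.54948347 0.16829859 0.133     ] lip dir -101.26244128900377 0.0535878076025704
the job is handed in; nothing more can be done
None
```

The job is handed in at about 21 s: the lid lies flat and right way up on the worktop in front of the board, and the dish is held level about 10 cm above the board, ball in the middle and lip pointing at the mug.

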